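# Find the tired spring of the book cradle and push its tag down

## Robot

A 6-joint arm with a two-finger parallel gripper is mounted at the origin on the work surface; the furniture and walls round the work are solid. World frame = base frame: x ahead of the robot, y to its left, z up, the work surface at z = 0. Lengths are in m, angles in rad, forces in N, time in s.
With the tool pointing down it reaches from about 0.25 to 0.775 m from the base axis. Payload 4 kg.
Tool frame: the origin (TCP) lies midway between the tips of the shut fingers; the grasp point (between the pads) lies 19 mm behind it (robot.grasp_offset is the distance from the TCP to the grasp point, in m); x points along the fingers, z is the direction in which the jaws open and shut, and the axes are right-handed (so a half turn about x gives the same grasp; the last joint's range is limited). The gripper opens to 94 mm and grips with 3 to 60 N. Pads are 16 mm wide; open, the fingers measure 119 mm over their backs; the gripper's body (75 mm by 177 mm) begins 78 mm behind the grasp point.
Start: joints at [-1.267, 0.087, 1.371, -0, 1.684, -0.103], TCP at [0.218, -0.505, 0.206] pointing down, gripper open.
Joint ranges: [-3.1, 3.1], [-0.76, 2.03], [0.27, 2.55], [-1.08, 4.22], [0.17, 2.65], [-2.57, 2.57]. Speed limits (rad/s): [2.79, 2.79, 3.14, 3.14, 3.14, 3.14].

## Interface

Orientations are given as a unit quaternion [w, x, y, z].
In Python, from station import robot, viewer, ticket gives the robot as it stands.
- The arm moves only by the tool carry_out, never from a script. Its argument "rows" is text: rows parted by semicolons, each of 6 numbers parted by spaces: the shift along the tool's x, y, z in cm, then the turn, a rotation vector about the tool's x, y, z in rad. In form: x y z ax ay az; .... A call has 1 to 8 rows; each row shifts and turns the commanded pose from where the row before left it, along the tool's axes as they then stand; what a row does not reach is not made up. A row lasts 1/12 s, in which the tool goes at most 41.7 mm and 7.16 degrees, less where a joint would pass 70% of its speed; a pose out of reach is approached as far as the arm can. A call is refused whole if a number of a shift passes 4.17 or a number of a turn 0.125, either way. A call with a gripper value outside its range is refused whole. "grip" is the finger opening in cm, from 0 to 9.4, set as the call begins (left out, the last holds). The fingers move at their own pace and stop on an object; the grip force is fixed at half the most. Time passes only in rows, so rows that do not move let the fingers close. It gives the time, the measured TCP pose, the force and the opening at its end, in the units of the state.
- robot.read_state(): the state, without advancing time (a new reading comes with each control period).
- viewer.capture(name): name is "scene" or "side" or "wrist"; returns a dict with "frame" (384x512x3 uint8, red, green, blue), "depth" (384x512 float32, m along the optical axis (not along the pixel's ray), 0 where there is no reading), "mtx" (3x3 intrinsics, pixels), "rvec" (rotation vector, rad) and "tvec" (3), from world to camera coordinates, as OpenCV has them; the wrist camera has in their place "T_tool_cam" (4x4, takes a point from camera to tool coordinates, whose origin is the TCP and whose axes are the tool frame's). Camera axes: x right, y down, z forward; pixel columns grow to the right and rows downward; lengths in m; the calibration is good to about 2 mm. A picture is of the moment at which its call begins: read the wrist's pose just before it.
- ticket.job_done(): hands the job in, once; it reports no verdict.
The state is a dict: "clock": time; "qpos": joint angles; "dq": joint speeds; "tau": joint torques, N m; "ee_pos": TCP position; "tool_rot": TCP orientation; "force": force on the tool from outside, world axes, zero at the start; "torque": the same for the moment, N m; "gripper_width": finger opening in m.
Only numpy, scipy, OpenCV 4.12 (cv2) and the standard library are available. Lean on these libraries where they do the work, as an engineer would, in place of code of your own. Each camera call takes 0.05 s, during which the arm holds its last target.

## Task

One of these three sprung book rests has a tired spring. With the fingers shut, press each blue pad down with the fingertips and let it rise again, going from the robot's left to its right, to feel which is the softest; then push the red tag on that rest fully down and leave the other two tags up. Do not pick up or shift any of the other things on the table, and finish clear of everything.

Things in the scene. Friction and masses are not known exactly. Their poses are not given: they have to be found in the camera images.
- rest_1: one of three sprung rests of a book cradle that look alike (the number says nothing of its place or spring): a grey block 100 (x) x 60 (y) mm, its top 30 mm above the table, held fast to the table; origin at the centre of its underside; its round pad stands at x = +30 mm, its red tag at x = -34 mm, both on y = 0
- rest_1_pad: this rest's blue felt pad, origin at the centre of its top: a disc 52 mm across on a coil spring, 70 mm above the table when free
- rest_1_spring (a joint): how far the pad is pressed down, in m: 0 free, 0.015 at its stop; the spring pushes it back up. A pad begins to move at 0.3 to 2 N; the force at the stop lies between 4.5 and 20 N and differs clearly from rest to rest, the softest giving way first and the next firmer spring being nearly twice as stiff or more
- rest_1_tag_top (a point): centre of the top of this rest's red tag, a flat head 16 (x) x 28 (y) x 6 mm on a blade, 66 mm above the table when fully up
- rest_1_tag (a joint): how far the tag is pushed down, in m: 0 fully up, 0.016 fully down at its stop; it may start up to 0.003 down; it slides straight down at about 2.5 N and stays where it is left
- rest_2: one of three sprung rests of a book cradle that look alike (the number says nothing of its place or spring): a grey block 100 (x) x 60 (y) mm, its top 30 mm above the table, held fast to the table; origin at the centre of its underside; its round pad stands at x = +30 mm, its red tag at x = -34 mm, both on y = 0
- rest_2_pad: this rest's blue felt pad, origin at the centre of its top: a disc 52 mm across on a coil spring, 70 mm above the table when free
- rest_2_spring (a joint): how far the pad is pressed down, in m: 0 free, 0.015 at its stop; the spring pushes it back up. A pad begins to move at 0.3 to 2 N; the force at the stop lies between 4.5 and 20 N and differs clearly from rest to rest, the softest giving way first and the next firmer spring being nearly twice as stiff or more
- rest_2_tag_top (a point): centre of the top of this rest's red tag, a flat head 16 (x) x 28 (y) x 6 mm on a blade, 66 mm above the table when fully up
- rest_2_tag (a joint): how far the tag is pushed down, in m: 0 fully up, 0.016 fully down at its stop; it may start up to 0.003 down; it slides straight down at about 2.5 N and stays where it is left
- rest_3: one of three sprung rests of a book cradle that look alike (the number says nothing of its place or spring): a grey block 100 (x) x 60 (y) mm, its top 30 mm above the table, held fast to the table; origin at the centre of its underside; its round pad stands at x = +30 mm, its red tag at x = -34 mm, both on y = 0
- rest_3_pad: this rest's blue felt pad, origin at the centre of its top: a disc 52 mm across on a coil spring, 70 mm above the table when free
- rest_3_spring (a joint): how far the pad is pressed down, in m: 0 free, 0.015 at its stop; the spring pushes it back up. A pad begins to move at 0.3 to 2 N; the force at the stop lies between 4.5 and 20 N and differs clearly from rest to rest, the softest giving way first and the next firmer spring being nearly twice as stiff or more
- rest_3_tag_top (a point): centre of the top of this rest's red tag, a flat head 16 (x) x 28 (y) x 6 mm on a blade, 66 mm above the table when fully up
- rest_3_tag (a joint): how far the tag is pushed down, in m: 0 fully up, 0.016 fully down at its stop; it may start up to 0.003 down; it slides straight down at about 2.5 N and stays where it is left
- eraser: vinyl eraser in a blue card sleeve, 24 x 53 x 13 mm, lying loose; a bystander; origin at the centre of its underside
- label_pad: pad of blank box labels, 50 x 76 x 14 mm, lying loose; a bystander; origin at the centre of its underside
- loupe: black eyepiece loupe, 40 mm across, 28 mm tall, standing loose; a bystander; origin at the centre of its underside
- linen_thread: bobbin of linen thread, 33 mm across, 42 mm tall, standing loose; a bystander; origin at the centre of its underside
- paste_jar: white paste jar with a black cap, 64 mm across, 68 mm tall, standing loose; a bystander; origin at the centre of its underside
- tape_roll: small roll of cotton tape, 57 mm across, 13 mm tall, lying loose; a bystander; origin at the centre of its underside

How it is judged:
On the way, in this order (a step that is already met when the one before it is completed fails the run):
1. the pad of the left rest is pressed down by 3 mm or more (((value of joint rest_1_spring above 0.003 m and world y of rest_1 above 0.1 m) or (value of joint rest_2_spring above 0.003 m and world y of rest_2 above 0.1 m) or (value of joint rest_3_spring above 0.003 m and world y of rest_3 above 0.1 m))), for 0.1 s.
2. then the pad of the middle rest, likewise (((value of joint rest_1_spring above 0.003 m and world y of rest_1 between -0.1 and 0.1 m) or (value of joint rest_2_spring above 0.003 m and world y of rest_2 between -0.1 and 0.1 m) or (value of joint rest_3_spring above 0.003 m and world y of rest_3 between -0.1 and 0.1 m))), for 0.1 s.
3. then the pad of the right rest, likewise (((value of joint rest_1_spring above 0.003 m and world y of rest_1 below -0.1 m) or (value of joint rest_2_spring above 0.003 m and world y of rest_2 below -0.1 m) or (value of joint rest_3_spring above 0.003 m and world y of rest_3 below -0.1 m))), for 0.1 s.
4. then, all pads having risen again, the tag of the rest with the softest spring is pushed fully down, the other tags up (((value of joint rest_1_tag above 0.013 m and contact force between rest_1_pad and anything else below 1.6 N and value of joint each of rest_2_tag, rest_3_tag below 0.007 m and contact force between each of rest_2_pad, rest_3_pad and anything else above 1.6 N) or (value of joint rest_2_tag above 0.013 m and contact force between rest_2_pad and anything else below 1.6 N and value of joint each of rest_1_tag, rest_3_tag below 0.007 m and contact force between each of rest_1_pad, rest_3_pad and anything else above 1.6 N) or (value of joint rest_3_tag above 0.013 m and contact force between rest_3_pad and anything else below 1.6 N and value of joint each of rest_1_tag, rest_2_tag below 0.007 m and contact force between each of rest_1_pad, rest_2_pad and anything else above 1.6 N)) and value of joint each of rest_1_spring, rest_2_spring, rest_3_spring below 0.0015 m), for 0.2 s.
At the end, for the whole second after the job is handed in: The tag of the softest rest (the one whose spring pushes its free pad up with under 1.6 N) is at least 13 of its 16 mm down, the other tags under 7 mm; all pads are within 1.5 mm of their top, and each loose bystander within 20 mm of its start (all of step 4 and distance of each of eraser, label_pad, loupe, linen_thread, paste_jar, tape_roll from where it was at the start of the episode below 0.02 m); the robot touches nothing.
It fails at once if more than one tag is pushed down by 7 mm or more (value of joint each of rest_2_tag, rest_3_tag above 0.007 m or value of joint each of rest_1_tag, rest_3_tag above 0.007 m or value of joint each of rest_1_tag, rest_2_tag above 0.007 m).
It fails at once if a bystander is lifted, carried or pushed more than 20 mm (distance of any of eraser, label_pad, loupe, linen_thread, paste_jar, tape_roll from where it was at the start of the episode above 0.02 m).
It also fails if it takes over 66 s, if anything falls off the work surface, if the arm or the gripper's body presses on something with over 40 N, if the wrist force passes 120 N, or if a joint passes its speed limit or range.

## Working session

There is one attempt and no reset: what is moved stays moved. The work goes in short steps, Python scripts to look and compute and a tool call to move; the robot and the scene stay as the last step left them, time stands still between calls to the robot, and variables do not carry over. Pictures are saved under pics/ and viewed, and the job is handed in when it is done.

Besides the shell and the picture viewer there is one more tool, called after ">>>" by a JSON object that holds its "fn" and its "kwargs", one argument or row to a line. carry_out: Moves the arm, as the interface text tells. Its arguments: {"type":"object","properties":{"rows":{"type":"string"},"grip":{"type":"number"}},"required":["rows"]}

```bash
mkdir -p pics; ls
cat > h.py <<'E'
import numpy as np, cv2
from station import robot, viewer, ticket
from scipy.spatial.transform import Rotation as R
def st():
    s=robot.read_state(); print({k:np.round(s[k],4).tolist() for k in ('clock','qpos','ee_pos','tool_rot','force','gripper_width')}); return s
def save(c,n): cv2.imwrite('pics/'+n+'.png',cv2.cvtColor(c['frame'],cv2.COLOR_RGB2BGR))
def cloud(c):
    d=c['depth'];K=c['mtx'];v,u=np.mgrid[:d.shape[0],:d.shape[1]]
    P=np.stack([(u-K[0,2])/K[0,0]*d,(v-K[1,2])/K[1,1]*d,d],-1)
    M=cv2.Rodrigues(np.array(c['rvec'],float))[0]
    return (P-np.array(c['tvec']).ravel())@M
E
python3 - <<'E'
from h import *
s=st(); print(R.from_quat(np.roll(s['tool_rot'],-1)).as_matrix().round(3))
for n in('scene','side'):
    c=viewer.capture(n); save(c,n+'0'); P=cloud(c)
    h=cv2.cvtColor(c['frame'],cv2.COLOR_RGB2HSV)
    z=P[...,2]
    for nm,m in(('blue',(h[...,0]>95)&(h[...,0]<130)&(h[...,1]>90)),('red',((h[...,0]<8)|(h[...,0]>172))&(h[...,1]>120))):
        m=(m&(c['depth']>0)&(z>.005)).astype('uint8')
        k,l,stt,ce=cv2.connectedComponentsWithStats(m)
        for i in range(1,k):
            if stt[i,4]>25:
                q=P[l==i]; t=q[q[:,2]>np.percentile(q[:,2],90)-.006]
                print(n,nm,ce[i].round(),stt[i,4],((t.max(0)+t.min(0))/2).round(4),t.max(0).round(3),t.min(0).round(3))
E
```

```text
pics
{'clock': 0.0, 'qpos': [-1.2671, 0.0879, 1.3722, -0.0, 1.6836, -0.1031], 'ee_pos': [0.2174, -0.5046, 0.2043], 'tool_rot': [0.5901, 0.3892, 0.5913, -0.3882], 'force': [-0.1567, 0.2808, -0.0418], 'gripper_width': 0.0942}
[[-0.001  0.918  0.396]
 [ 0.002  0.396 -0.918]
 [-1.     0.    -0.002]]
scene blue [185.  79.] 10972 [ 1.0329 -0.208   0.2717] [ 1.081 -0.005  0.288] [ 0.985 -0.411  0.256]
scene blue [293. 146.] 120 [ 0.5669 -0.2012  0.0711] [ 0.589 -0.177  0.075] [ 0.545 -0.225  0.067]
scene blue [256. 170.] 147 [ 0.5851 -0.0468  0.0706] [ 0.609 -0.022  0.074] [ 0.561 -0.072  0.067]
scene blue [199. 241.] 240 [0.5266 0.2369 0.0704] [0.55  0.261 0.074] [0.503 0.213 0.067]
scene blue [281. 265.] 96 [0.3466 0.1296 0.0136] [0.363 0.147 0.018] [0.33  0.112 0.01 ]
scene blue [220. 374.] 171 [0.2788 0.4223 0.015 ] [0.308 0.432 0.019] [0.249 0.413 0.011]
scene red [309. 158.] 56 [ 0.5039 -0.2019  0.0657] [ 0.511 -0.189  0.07 ] [ 0.496 -0.215  0.062]
scene red [263. 187.] 74 [ 0.5307 -0.0141  0.0644] [ 0.54  -0.002  0.068] [ 0.522 -0.026  0.061]
scene red [223. 251.] 79 [0.4668 0.2167 0.0625] [0.477 0.231 0.066] [0.457 0.203 0.059]
side blue [104. 136.] 9700 [ 1.0306 -0.1982  0.2742] [ 1.073 -0.011  0.289] [ 0.989 -0.385  0.26 ]
side blue [261. 154.] 70 [ 0.5679 -0.1986  0.0705] [ 0.588 -0.182  0.073] [ 0.548 -0.215  0.068]
side blue [246. 184.] 98 [ 0.5871 -0.0464  0.071 ] [ 0.607 -0.026  0.074] [ 0.567 -0.066  0.068]
side blue [326. 254.] 68 [0.3499 0.1328 0.0142] [0.364 0.148 0.018] [0.336 0.118 0.011]
side blue [250. 262.] 193 [0.5271 0.2382 0.0709] [0.547 0.259 0.074] [0.507 0.218 0.067]
side red [281. 159.] 44 [ 0.5058 -0.2028  0.0648] [ 0.513 -0.188  0.068] [ 0.498 -0.218  0.061]
side red [264. 197.] 68 [ 0.5318 -0.0157  0.0652] [ 0.542 -0.     0.069] [ 0.521 -0.031  0.061]
side red [277. 262.] 84 [0.4682 0.2158 0.063 ] [0.479 0.23  0.067] [0.458 0.201 0.059]
```

View pics/scene0.png

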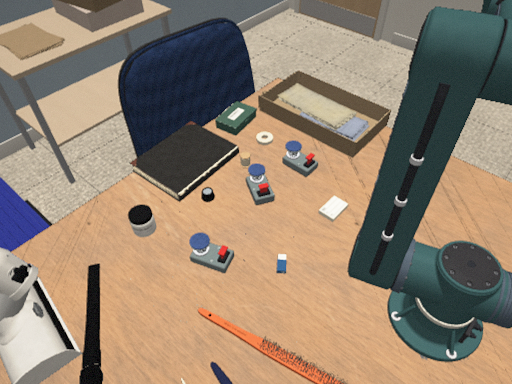

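View pics/side0.png

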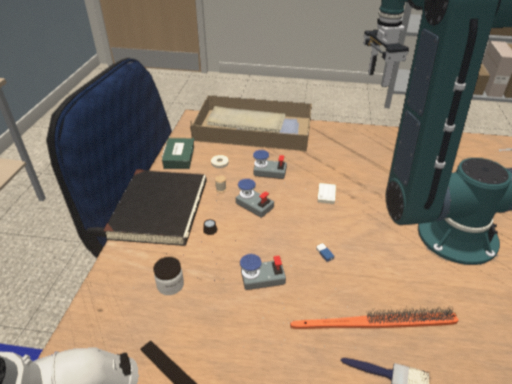

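>>> {"fn": "carry_out", "kwargs": {
  "rows": "0 1 -1 0 0 0;0 2.4 -2.3 0 0 0;0 2.4 -2.3 0 0 0;0 2.4 -2.3 0 0 0;0 2.4 -2.3 0 0 0;0 2.4 -2.3 0 0 0;0 2.4 -2.3 0 0 0;0 2.4 -2.3 0 0 0",
  "grip": 0
}}

```text
clock: 0.77
ee_pos: [0.3135, -0.275, 0.2052]
tool_rot: [0.591, 0.389, 0.591, -0.389]
force: [0.4, -0.5, 0.0]
gripper_width: 0.0441
```

>>> {"fn": "carry_out", "kwargs": {
  "rows": "0 2.4 -2.3 0 0 0;0 2.4 -2.3 0 0 0;0 2.4 -2.3 0 0 0;0 2.4 -2.3 0 0 0;0 2.4 -2.3 0 0 0;0 2.4 -2.3 0 0 0;0 2.4 -2.3 0 0 0;0 2.4 -2.3 0 0 0"
}}

```text
clock: 1.43
ee_pos: [0.4165, -0.0303, 0.2053]
tool_rot: [0.591, 0.389, 0.591, -0.388]
force: [0.1, -0.5, -0.1]
gripper_width: 0.0007
```

>>> {"fn": "carry_out", "kwargs": {
  "rows": "0 2.4 -2.3 0 0 0;0 2.4 -2.3 0 0 0;0 2.4 -2.3 0 0 0;0 2.4 -2.3 0 0 0;0 2.4 -2.3 0 0 0;0 2.4 -2.3 0 0 0;0 2 -2 0 0 0;0 0 0 0 0 0"
}}

```text
clock: 2.1
ee_pos: [0.5048, 0.182, 0.2043]
tool_rot: [0.591, 0.387, 0.593, -0.387]
force: [-0.1, -0.0, -0.3]
gripper_width: 0.0003
```

```bash
cat > go.py <<'E'
from h import *
import sys
s=st(); M=R.from_quat(np.roll(s['tool_rot'],-1)).as_matrix()
print((M.T@(np.array([float(a) for a in sys.argv[1:4]])-s['ee_pos'])*100).round(2), M.round(3).tolist())
E
python3 go.py .527 .2375 .085
```

```text
{'clock': 2.1, 'qpos': [0.2388, 0.0581, 1.404, 0.0024, 1.6805, 1.3976], 'ee_pos': [0.5048, 0.182, 0.2043], 'tool_rot': [0.5909, 0.3874, 0.5926, -0.3867], 'force': [-0.1019, -0.0035, -0.2907], 'gripper_width': 0.0003}
[11.94  4.27 -4.16] [[-0.002, 0.916, 0.401], [0.002, 0.401, -0.916], [-1.0, -0.001, -0.003]]
```

>>> {"fn": "carry_out", "kwargs": {
  "rows": "2 2.2 -2.1 0 0 0;2 2.1 -2.1 0 0 0;2.5 0 0 0 0 0;2.5 0 0 0 0 0;2 0 0 0 0 0;1 0 0 0 0 0;0 0 0 0 0 0;0 0 0 0 0 0"
}}

```text
clock: 2.77
ee_pos: [0.5275, 0.2326, 0.0857]
tool_rot: [0.591, 0.389, 0.591, -0.389]
force: [0.8, -0.0, -0.5]
gripper_width: 0.0004
```

```bash
python3 go.py .527 .2375 .070
```

```text
{'clock': 2.7667, 'qpos': [0.317, 0.1988, 1.4851, -0.0001, 1.4583, 1.4813], 'ee_pos': [0.5275, 0.2326, 0.0857], 'tool_rot': [0.5905, 0.3886, 0.5907, -0.389], 'force': [0.798, -0.008, -0.5064], 'gripper_width': 0.0004}
[ 1.57  0.15 -0.47] [[-0.0, 0.919, 0.395], [-0.0, 0.395, -0.919], [-1.0, -0.001, 0.0]]
```

>>> {"fn": "carry_out", "kwargs": {
  "rows": "0 0 -0.4 0 0 0;0.7 0 0 0 0 0;0.5 0 0 0 0 0;0.4 0 0 0 0 0;0.3 0 0 0 0 0;0 0 0 0 0 0;0 0 0 0 0 0;0 0 0 0 0 0"
}}

```text
clock: 3.43
ee_pos: [0.5264, 0.2366, 0.0668]
tool_rot: [0.591, 0.389, 0.591, -0.389]
force: [-0.5, 0.4, 2.3]
gripper_width: 0.0005
```

>>> {"fn": "carry_out", "kwargs": {
  "rows": "0.2 0 0 0 0 0;0.2 0 0 0 0 0;0 0 0 0 0 0;0 0 0 0 0 0;0 0 0 0 0 0;0 0 0 0 0 0"
}}

```text
clock: 3.93
ee_pos: [0.5265, 0.2366, 0.0627]
tool_rot: [0.591, 0.389, 0.591, -0.389]
force: [-0.8, 0.0, 2.7]
gripper_width: 0.0002
```

Run:
```python
from h import *
st()
for n in('scene','side'):
    save(viewer.capture(n),n+'1')
st()
```

```text
{'clock': 3.9333, 'qpos': [0.3241, 0.2165, 1.5117, -0.0001, 1.413, 1.4882], 'ee_pos': [0.5265, 0.2366, 0.0627], 'tool_rot': [0.5908, 0.3888, 0.5906, -0.3886], 'force': [-0.8168, 0.024, 2.6867], 'gripper_width': 0.0002}
{'clock': 4.0333, 'qpos': [0.3242, 0.2165, 1.5118, -0.0001, 1.4129, 1.4882], 'ee_pos': [0.5265, 0.2366, 0.0626], 'tool_rot': [0.5908, 0.3888, 0.5906, -0.3886], 'force': [0.6206, -0.1743, 2.5929], 'gripper_width': 0.0002}
```

View pics/side1.png

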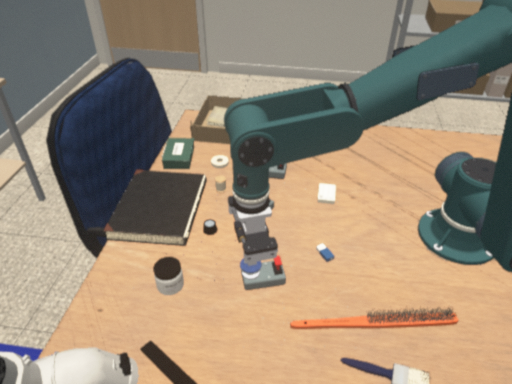

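>>> {"fn": "carry_out", "kwargs": {
  "rows": "0.2 0 0 0 0 0;0.2 0 0 0 0 0;0 0 0 0 0 0;0 0 0 0 0 0;0 0 0 0 0 0;0 0 0 0 0 0"
}}

```text
clock: 4.53
ee_pos: [0.5265, 0.2366, 0.0586]
tool_rot: [0.591, 0.389, 0.591, -0.389]
force: [-0.1, -0.5, 4.6]
gripper_width: 0.0005
```

>>> {"fn": "carry_out", "kwargs": {
  "rows": "0 0 0 0 0 0"
}}

```text
clock: 4.62
ee_pos: [0.5265, 0.2366, 0.0586]
tool_rot: [0.591, 0.389, 0.591, -0.389]
force: [-0.7, -0.5, 3.3]
gripper_width: 0.0006
```

>>> {"fn": "carry_out", "kwargs": {
  "rows": "0 0 0 0 0 0"
}}

```text
clock: 4.7
ee_pos: [0.5265, 0.2366, 0.0586]
tool_rot: [0.591, 0.389, 0.591, -0.389]
force: [-0.4, 0.3, 4.1]
gripper_width: 0.001
```

>>> {"fn": "carry_out", "kwargs": {
  "rows": "-1 0 0 0 0 0;-1 0 0 0 0 0;-2 0 0 0 0 0;-2 0 0 0 0 0;0 0 0 0 0 0;0 0 0 0 0 0;0 0 0 0 0 0"
}}

```text
clock: 5.28
ee_pos: [0.5257, 0.2363, 0.1174]
tool_rot: [0.59, 0.388, 0.591, -0.389]
force: [-0.5, 0.4, -0.6]
gripper_width: 0.0006
```

```bash
python3 go.py .586 -.0466 .086
```

```text
{'clock': 5.2833, 'qpos': [0.3241, 0.1797, 1.4426, -0.0002, 1.5211, 1.4882], 'ee_pos': [0.5257, 0.2363, 0.1174], 'tool_rot': [0.5903, 0.3882, 0.591, -0.3892], 'force': [-0.5186, 0.4364, -0.5763], 'gripper_width': 0.0006}
[ 3.15 -5.65 28.36] [[-0.002, 0.918, 0.396], [-0.001, 0.396, -0.918], [-1.0, -0.002, 0.0]]
```

>>> {"fn": "carry_out", "kwargs": {
  "rows": "0 -0.3 1.4 0 0 0;0 -0.6 3 0 0 0;0 -0.6 3 0 0 0;0 -0.6 3 0 0 0;0 -0.6 3 0 0 0;0 -0.6 3 0 0 0;0 -0.6 3 0 0 0;0 -0.6 3 0 0 0"
}}

```text
clock: 5.95
ee_pos: [0.5725, 0.0105, 0.1167]
tool_rot: [0.59, 0.388, 0.591, -0.39]
force: [0.4, -0.3, -0.1]
gripper_width: 0.0003
```

>>> {"fn": "carry_out", "kwargs": {
  "rows": "0 -0.6 3 0 0 0;0 -0.5 2 0 0 0;1 0 0 0 0 0;1.5 0 0 0 0 0;0.7 0 0 0 0 0;0 0 0 0 0 0;0 0 0 0 0 0;0 0 0 0 0 0"
}}

```text
clock: 6.62
ee_pos: [0.5833, -0.0368, 0.0866]
tool_rot: [0.591, 0.388, 0.591, -0.388]
force: [0.4, 0.3, 0.4]
gripper_width: 0.0006
```

```bash
python3 go.py .586 -.0466 .0627
```

```text
{'clock': 6.6167, 'qpos': [-0.1599, 0.2147, 1.4642, -0.0001, 1.4626, 1.0032], 'ee_pos': [0.5833, -0.0368, 0.0866], 'tool_rot': [0.5909, 0.3884, 0.5908, -0.3884], 'force': [0.355, 0.2901, 0.3693], 'gripper_width': 0.0006}
[ 2.39 -0.14  1.01] [[0.0, 0.918, 0.396], [-0.0, 0.396, -0.918], [-1.0, 0.0, 0.0]]
```

>>> {"fn": "carry_out", "kwargs": {
  "rows": "0 -0.1 1 0 0 0;0.7 0 0 0 0 0;0.5 0 0 0 0 0;0.4 0 0 0 0 0;0.4 0 0 0 0 0;0.2 0 0 0 0 0;0.2 0 0 0 0 0;0 0 0 0 0 0"
}}

```text
clock: 7.28
ee_pos: [0.5863, -0.0469, 0.0638]
tool_rot: [0.591, 0.389, 0.591, -0.389]
force: [-2.8, 0.2, 8.6]
gripper_width: 0.0008
```

>>> {"fn": "carry_out", "kwargs": {
  "rows": "0 0 0 0 0 0;0 0 0 0 0 0;0 0 0 0 0 0"
}}

```text
clock: 7.53
ee_pos: [0.5863, -0.0469, 0.0643]
tool_rot: [0.591, 0.389, 0.59, -0.389]
force: [-4.2, -0.4, 7.7]
gripper_width: 0.0001
```

>>> {"fn": "carry_out", "kwargs": {
  "rows": "0.2 0 0 0 0 0;0.2 0 0 0 0 0;0 0 0 0 0 0;0 0 0 0 0 0;0 0 0 0 0 0;0 0 0 0 0 0"
}}

```text
clock: 8.03
ee_pos: [0.5863, -0.0469, 0.0612]
tool_rot: [0.591, 0.389, 0.59, -0.389]
force: [-5.4, -0.3, 11.0]
gripper_width: 0.0003
```

>>> {"fn": "carry_out", "kwargs": {
  "rows": "0 0 0 0 0 0"
}}

```text
clock: 8.12
ee_pos: [0.5863, -0.0469, 0.0612]
tool_rot: [0.591, 0.389, 0.59, -0.389]
force: [-4.7, 0.1, 12.3]
gripper_width: 0.0004
```

>>> {"fn": "carry_out", "kwargs": {
  "rows": "0 0 0 0 0 0"
}}

```text
clock: 8.2
ee_pos: [0.5863, -0.0469, 0.0612]
tool_rot: [0.591, 0.389, 0.59, -0.389]
force: [-5.1, 0.4, 11.7]
gripper_width: 0.0002
```

>>> {"fn": "carry_out", "kwargs": {
  "rows": "-1 0 0 0 0 0;-1 0 0 0 0 0;-2 0 0 0 0 0;-2 0 0 0 0 0;0 0 0 0 0 0;0 0 0 0 0 0;0 0 0 0 0 0"
}}

```text
clock: 8.78
ee_pos: [0.5857, -0.0466, 0.1171]
tool_rot: [0.59, 0.388, 0.591, -0.389]
force: [-1.3, -0.0, -0.4]
gripper_width: 0.0003
```

```bash
python3 go.py .5675 -.200 .0867
```

```text
{'clock': 8.7833, 'qpos': [-0.1759, 0.2043, 1.4144, -0.0, 1.5247, 0.988], 'ee_pos': [0.5857, -0.0466, 0.1171], 'tool_rot': [0.5901, 0.3884, 0.5913, -0.3889], 'force': [-1.2886, -0.0176, -0.4267], 'gripper_width': 0.0003}
[ 3.04 -7.74 13.37] [[-0.002, 0.918, 0.396], [0.0, 0.396, -0.918], [-1.0, -0.002, -0.001]]
```

>>> {"fn": "carry_out", "kwargs": {
  "rows": "0 -0.9 1.5 0 0 0;0 -1.7 3 0 0 0;0 -1.7 3 0 0 0;0 -1.7 3 0 0 0;0 -1.7 2.8 0 0 0;0 0 0 0 0 0;1.5 0 0 0 0 0;1.5 0 0 0 0 0"
}}

```text
clock: 9.45
ee_pos: [0.568, -0.1998, 0.0872]
tool_rot: [0.59, 0.389, 0.591, -0.389]
force: [0.1, 0.6, 0.8]
gripper_width: 0.0005
```

>>> {"fn": "carry_out", "kwargs": {
  "rows": "0.1 0 0 0 0 0;0 0 0 0 0 0;0 0 0 0 0 0;0 0 0 0 0 0"
}}

```text
clock: 9.78
ee_pos: [0.5688, -0.1992, 0.0881]
tool_rot: [0.591, 0.389, 0.59, -0.388]
force: [-0.0, -0.3, 0.0]
gripper_width: 0.0006
```

```bash
python3 go.py .5675 -.200 .0627
```

```text
{'clock': 9.7833, 'qpos': [-0.4309, 0.2519, 1.416, 0.0, 1.4727, 0.7325], 'ee_pos': [0.5688, -0.1992, 0.0881], 'tool_rot': [0.5912, 0.3886, 0.5904, -0.3885], 'force': [-0.0146, -0.3364, 0.0077], 'gripper_width': 0.0006}
[ 2.54 -0.15  0.02] [[0.001, 0.918, 0.396], [-0.0, 0.396, -0.918], [-1.0, 0.001, 0.001]]
```

>>> {"fn": "carry_out", "kwargs": {
  "rows": "0.8 -0.1 0 0 0 0;0.5 0 0 0 0 0;0.4 0 0 0 0 0;0.4 0 0 0 0 0;0.2 0 0 0 0 0;0.2 0 0 0 0 0;0 0 0 0 0 0;0 0 0 0 0 0"
}}

```text
clock: 10.45
ee_pos: [0.5672, -0.1997, 0.0634]
tool_rot: [0.591, 0.389, 0.591, -0.389]
force: [-3.2, 1.7, 5.2]
gripper_width: 0.0004
```

>>> {"fn": "carry_out", "kwargs": {
  "rows": "0 0 0 0 0 0;0 0 0 0 0 0;0 0 0 0 0 0"
}}

```text
clock: 10.7
ee_pos: [0.5672, -0.1996, 0.0636]
tool_rot: [0.591, 0.389, 0.591, -0.389]
force: [-3.0, 1.3, 6.3]
gripper_width: 0.0003
```

>>> {"fn": "carry_out", "kwargs": {
  "rows": "0.2 0 0 0 0 0;0.2 0 0 0 0 0;0 0 0 0 0 0;0 0 0 0 0 0;0 0 0 0 0 0;0 0 0 0 0 0"
}}

```text
clock: 11.2
ee_pos: [0.5672, -0.1996, 0.0601]
tool_rot: [0.591, 0.389, 0.591, -0.389]
force: [-3.4, 2.4, 7.6]
gripper_width: 0.0003
```

>>> {"fn": "carry_out", "kwargs": {
  "rows": "0 0 0 0 0 0"
}}

```text
clock: 11.28
ee_pos: [0.5672, -0.1997, 0.0601]
tool_rot: [0.591, 0.389, 0.591, -0.389]
force: [-3.2, 1.8, 7.2]
gripper_width: 0.0002
```

>>> {"fn": "carry_out", "kwargs": {
  "rows": "0 0 0 0 0 0"
}}

```text
clock: 11.37
ee_pos: [0.5672, -0.1997, 0.0601]
tool_rot: [0.591, 0.389, 0.591, -0.389]
force: [-3.1, 1.9, 7.4]
gripper_width: 0.0006
```

>>> {"fn": "carry_out", "kwargs": {
  "rows": "-1 0 0 0 0 0;-1 0 0 0 0 0;-2 0 0 0 0 0;-2 0 0 0 0 0;0 0 0 0 0 0;0 0 0 0 0 0;0 0 0 0 0 0"
}}

```text
clock: 11.95
ee_pos: [0.5669, -0.1997, 0.1175]
tool_rot: [0.59, 0.389, 0.591, -0.389]
force: [0.0, -0.6, -0.7]
gripper_width: 0.0005
```

```bash
python3 go.py .4675 .2163 .0867;python3 go.py .505 -.2025 .0867
```

```text
{'clock': 11.95, 'qpos': [-0.4329, 0.2329, 1.3794, -0.0002, 1.5305, 0.7311], 'ee_pos': [0.5669, -0.1997, 0.1175], 'tool_rot': [0.5902, 0.3886, 0.5911, -0.3888], 'force': [0.0293, -0.5644, -0.6803], 'gripper_width': 0.0005}
[  3.11   7.34 -42.13] [[-0.001, 0.918, 0.396], [0.0, 0.396, -0.918], [-1.0, -0.001, -0.001]]
{'clock': 11.95, 'qpos': [-0.4329, 0.2329, 1.3794, -0.0002, 1.5305, 0.7311], 'ee_pos': [0.5669, -0.1997, 0.1175], 'tool_rot': [0.5902, 0.3886, 0.5911, -0.3888], 'force': [0.0293, -0.5644, -0.6803], 'gripper_width': 0.0005}
[ 3.08 -5.79 -2.19] [[-0.001, 0.918, 0.396], [0.0, 0.396, -0.918], [-1.0, -0.001, -0.001]]
```

>>> {"fn": "carry_out", "kwargs": {
  "rows": "0 0.3 -1.6 0 0 0;0 0.5 -3 0 0 0;0 0.5 -3 0 0 0;0 0.5 -3 0 0 0;0 0.5 -3 0 0 0;0 0.5 -3 0 0 0;0 0.5 -3 0 0 0;0 0.5 -3 0 0 0"
}}

```text
clock: 12.62
ee_pos: [0.5106, 0.0251, 0.1167]
tool_rot: [0.59, 0.388, 0.592, -0.389]
force: [0.4, 0.0, -0.6]
gripper_width: 0.0003
```

>>> {"fn": "carry_out", "kwargs": {
  "rows": "0 0.5 -3 0 0 0;0 0.5 -3 0 0 0;0 0.5 -3 0 0 0;0 0.5 -3 0 0 0;0 0.6 -3 0 0 0;0 0.6 -3 0 0 0;0 0.3 -1.5 0 0 0;0 0 0 0 0 0"
}}

```text
clock: 13.28
ee_pos: [0.465, 0.2189, 0.1168]
tool_rot: [0.591, 0.387, 0.593, -0.388]
force: [-0.2, -0.4, -0.7]
gripper_width: 0.0003
```

>>> {"fn": "carry_out", "kwargs": {
  "rows": "1 0 0 0 0 0;1.5 0 0 0 0 0;0.6 0 0 0 0 0;0 0 0 0 0 0;0 0 0 0 0 0"
}}

```text
clock: 13.7
ee_pos: [0.4673, 0.2147, 0.0864]
tool_rot: [0.59, 0.388, 0.591, -0.39]
force: [0.6, -0.1, 0.3]
gripper_width: 0.0007
```

```bash
python3 go.py .4675 .2163 .05
```

```text
{'clock': 13.7, 'qpos': [0.3205, 0.0647, 1.634, -0.0002, 1.4452, 1.4859], 'ee_pos': [0.4673, 0.2147, 0.0864], 'tool_rot': [0.59, 0.3884, 0.5909, -0.3898], 'force': [0.5789, -0.0891, 0.2786], 'gripper_width': 0.0007}
[ 3.64  0.09 -0.14] [[-0.002, 0.919, 0.394], [-0.001, 0.394, -0.919], [-1.0, -0.002, 0.0]]
```

Left is clearly softest (about 4 N at 11.5 mm; right 7.4 N at 10 mm; middle 11.7 N at 9.5 mm). Now I push the left tag down to its stop.

>>> {"fn": "carry_out", "kwargs": {
  "rows": "1 0.1 -0.1 0 0 0;0.7 0 0 0 0 0;0.5 0 0 0 0 0;0.4 0 0 0 0 0;0.4 0 0 0 0 0;0.4 0 0 0 0 0;0 0 0 0 0 0;0 0 0 0 0 0"
}}

```text
clock: 14.37
ee_pos: [0.4684, 0.2171, 0.0531]
tool_rot: [0.591, 0.389, 0.591, -0.389]
force: [-0.5, -0.6, 0.4]
gripper_width: 0.0003
```

>>> {"fn": "carry_out", "kwargs": {
  "rows": "0.2 0 0 0 0 0;0.1 0 0 0 0 0;0.1 0 0 0 0 0;0 0 0 0 0 0;0 0 0 0 0 0;0 0 0 0 0 0"
}}

```text
clock: 14.87
ee_pos: [0.4688, 0.2173, 0.0502]
tool_rot: [0.591, 0.389, 0.59, -0.388]
force: [-1.0, 0.1, 5.7]
gripper_width: 0.0003
```

>>> {"fn": "carry_out", "kwargs": {
  "rows": "0.1 0 0 0 0 0;0.1 0 0 0 0 0;0 0 0 0 0 0;0 0 0 0 0 0;0 0 0 0 0 0"
}}

```text
clock: 15.28
ee_pos: [0.4689, 0.2173, 0.0501]
tool_rot: [0.591, 0.389, 0.59, -0.388]
force: [-3.9, -2.0, 12.6]
gripper_width: 0.0003
```

>>> {"fn": "carry_out", "kwargs": {
  "rows": "-1 0 0 0 0 0;-2 0 0 0 0 0;-3 0 0 0 0 0;-3 0 0 0 0 0;-3 0 0 0 0 0;-2 0 0 0 0 0;0 0 0 0 0 0;0 0 0 0 0 0"
}}

```text
clock: 15.95
ee_pos: [0.4689, 0.2171, 0.1881]
tool_rot: [0.591, 0.389, 0.59, -0.388]
force: [0.0, 0.3, -0.4]
gripper_width: 0.0004
```

>>> {"fn": "carry_out", "kwargs": {
  "rows": "0 -2 0 0 0 0;0 -3 0 0 0 0;0 -3 0 0 0 0;0 -2 0 0 0 0;0 0 0 0 0 0;0 0 0 0 0 0;0 0 0 0 0 0;0 0 0 0 0 0"
}}

```text
clock: 16.62
ee_pos: [0.377, 0.1776, 0.1865]
tool_rot: [0.59, 0.388, 0.591, -0.389]
force: [-0.4, -0.2, 0.5]
gripper_width: 0.0009
```

Run:
```python
from h import *
s=st()
for n in('scene','side'):
    c=viewer.capture(n); save(c,n+'2'); P=cloud(c)
    h=cv2.cvtColor(c['frame'],cv2.COLOR_RGB2HSV)
    z=P[...,2]
    for nm,m in(('blue',(h[...,0]>95)&(h[...,0]<130)&(h[...,1]>90)),('red',((h[...,0]<8)|(h[...,0]>172))&(h[...,1]>120))):
        m=(m&(c['depth']>0)&(z>.005)).astype('uint8')
        k,l,stt,ce=cv2.connectedComponentsWithStats(m)
        for i in range(1,k):
            if stt[i,4]>25:
                q=P[l==i]; t=q[q[:,2]>np.percentile(q[:,2],90)-.006]
                print(n,nm,ce[i].round(),stt[i,4],((t.max(0)+t.min(0))/2).round(4))
```

```text
{'clock': 16.6167, 'qpos': [0.3041, -0.2098, 1.6891, -0.0001, 1.6637, 1.4681], 'ee_pos': [0.377, 0.1776, 0.1865], 'tool_rot': [0.5904, 0.3883, 0.591, -0.3891], 'force': [-0.3938, -0.2081, 0.5164], 'gripper_width': 0.0009}
scene blue [181.  78.] 10210 [ 0.7328 -0.0786  0.4155]
scene blue [291. 148.] 43 [0.433  0.0071 0.2794]
scene blue [199. 241.] 239 [0.5274 0.2381 0.0701]
scene blue [281. 265.] 96 [0.3465 0.1305 0.0139]
scene blue [220. 374.] 167 [0.2789 0.4221 0.0145]
scene red [309. 158.] 58 [ 0.3843 -0.0074  0.2754]
scene red [223. 254.] 69 [0.4661 0.2159 0.0495]
side blue [104. 136.] 9634 [ 1.03   -0.1977  0.274 ]
side blue [261. 154.] 70 [ 0.5678 -0.1995  0.071 ]
side blue [246. 184.] 99 [ 0.5869 -0.0465  0.0713]
side blue [326. 254.] 70 [0.3499 0.1315 0.014 ]
side blue [250. 262.] 194 [0.5274 0.2389 0.0704]
side red [281. 159.] 43 [ 0.5057 -0.2015  0.0658]
side red [264. 196.] 66 [ 0.5318 -0.0144  0.0659]
side red [277. 264.] 75 [0.4679 0.2158 0.0502]
```

View pics/side2.png

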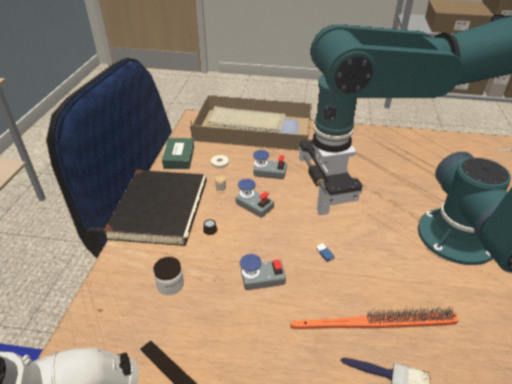

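The side view shows the left tag, at (277,264), down at z = 0.050. The other two tags, at (264,196) and (281,159), are up at 0.066. All three pads are at 0.070–0.071, the bystanders in view haven't moved, and the gripper is clear.

```bash
python3 -c "
from h import *
ticket.job_done()"
```

```text
the job is handed in; nothing more can be done
```

I pressed the three pads left, middle, right with the fingers shut, found the left rest softest, and pushed its red tag down to the stop. I then moved clear and handed the job in at about 16.7 s of the 66 s allowed; no verdict is reported.

| Rest | Force on pad | Depth pressed |
|---|---|---|
| Left | about 4 N | 11.5 mm |
| Right | about 7.4 N | 10 mm |
| Middle | about 11.7 N | 9.5 mm |

- **Force readings:** they wandered by about 0.5 N, and the middle and right presses also showed 2–5 N of sideways drag. The gap to the left rest was still clear.
- **Final picture (side camera):** the left tag top is at 50 mm, fully down. The other two are at 66 mm, fully up, and all three pads are back at 70–71 mm.
- **Bystanders:** the eraser measures within 2 mm of its start. I checked the others only by eye, and they look unmoved; the label pad is hidden behind the arm in that last picture.
- **Disagreement:** in the last scene-camera picture the arm hid the middle rest and corrupted the right rest's depth. I relied on the side camera for those two.

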